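Hold back the tape feeder's tension arm for a roll change

TASK

One station of the tape feeder has run out and has only a bare cardboard core left on its hub: at that station slide the yellow pawl post fully in towards the arm's pivot, then push the red-handled tension arm outward past both ratchet clicks, until it is close up to its rubber stop. Finish while still holding the arm there with the fingers, so that your push and not the pawl bears the spring while I change the roll. Leave the core, the other station with its roll, the new roll and everything else as they are.

Things in the scene. Friction and masses are not known exactly. Their poses are not given: they have to be found in the camera images.
- feeder: Two-station bench tape feeder, fixed: grey steel plate 215 (its x) x 510 (its y) mm, top 14 mm above the table. Origin on the table, midway between the two roll hubs; x points to its back, y from the right to the left station, z up. The stations mirror each other. A cutter and two guide rollers, up to 64 mm above the table, stand within 70 mm of its middle line near the front edge.
- tape_roll: Brown roll of packing tape, 100 mm outside diameter, 48 mm high, lying flat, in use on one of the two hubs (loose, top 70 mm above the table). Origin at the centre of its underside.
- spent_core: Bare pale cardboard core left when the tape has run out, 82 mm outside diameter, 4 mm wall, 48 mm high, loose on the other hub (top 70 mm above the table). Origin at the centre of its underside.
- marker: Blue and white marker pen, 135 mm long, 16 mm thick, lying on the table to the left of the feeder, a bystander. Origin at the centre of its underside.
- new_roll: Fresh cream roll of tape, 120 mm outside diameter, 48 mm high, lying on the table to the right front of the feeder. White boxes stand stacked to 355 mm high behind it and to the right of the feeder (from x = 0.68, y below -0.34, and from x = 0.77 for y below 0). Origin at the centre of its underside.
- left_handle (a point): Middle of the red handle of the left tension arm, 100 mm above the table: a round upright grip 22 mm in diameter, from 66 to 126 mm above the table; below it a 10 mm steel post. The arm's spring pushes it inward, with 3 N on a bare core and 9 N at the outer stop.
- left_pivot (a point): On the vertical pivot axis of the left tension arm, 28 mm above the table (the pivot's top is at 58 mm). The arm is a flat steel lever, 16 mm wide, 24 to 32 mm above the table, with a black rubber rider roller that its spring presses against the roll or core, and the red handle at its free end, 165 mm from the pivot axis.
- left_swing (a joint): Angle of the left tension arm (rad), growing as the handle swings outward to the feeder's left (+y) side (a turn about -z). About 0.04 on a bare core, 0.15 on the brown roll; rubber stop at 0.64. With the pawl in, the two ratchet teeth have clicked by 0.36 and 0.53; let go there, it falls back on the last tooth, to about 0.49. Wanted: beyond 0.57, clear of that tooth.
- left_thumb (a point): Middle of the yellow thumb post of the left pawl slide, 60 mm above the table: upright, round, 18 mm in diameter, from 40 to 74 mm above the table; the aluminium guide beside and below it is 34 mm high and 28 mm wide. It slides horizontally, straight towards the pivot (in) or away from it (out).
- left_pawl_slide (a joint): Position of the left pawl slide (m): 0 withdrawn (out, away from the pivot: the arm floats freely), 0.012 fully in against its stop (the pawl's tip meets the ratchet teeth). It stays where it is put; moving it takes about 7 N.
- left_pawl_tip (a joint): How far the sprung tip of the left pawl is pressed back into its slide (m): 0 fully sprung out, about 0.003 while it rides over a tooth; it snaps back as the tooth clicks past.
- left_hub (a point): Centre of the left hub, at the height where a roll lies, 22 mm above the table (hub 70 mm in diameter, its top 65 mm above the table).
- right_handle (a point): Middle of the red handle of the right tension arm, 100 mm above the table: a round upright grip 22 mm in diameter, from 66 to 126 mm above the table; below it a 10 mm steel post. The arm's spring pushes it inward, with 3 N on a bare core and 9 N at the outer stop.
- right_pivot (a point): On the vertical pivot axis of the right tension arm, 28 mm above the table (the pivot's top is at 58 mm). The arm is a flat steel lever, 16 mm wide, 24 to 32 mm above the table, with a black rubber rider roller that its spring presses against the roll or core, and the red handle at its free end, 165 mm from the pivot axis.
- right_swing (a joint): Angle of the right tension arm (rad), growing as the handle swings outward to the feeder's right (-y) side (a turn about +z). About 0.04 on a bare core, 0.15 on the brown roll; rubber stop at 0.64. With the pawl in, the two ratchet teeth have clicked by 0.36 and 0.53; let go there, it falls back on the last tooth, to about 0.49. Wanted: beyond 0.57, clear of that tooth.
- right_thumb (a point): Middle of the yellow thumb post of the right pawl slide, 60 mm above the table: upright, round, 18 mm in diameter, from 40 to 74 mm above the table; the aluminium guide beside and below it is 34 mm high and 28 mm wide. It slides horizontally, straight towards the pivot (in) or away from it (out).
- right_pawl_slide (a joint): Position of the right pawl slide (m): 0 withdrawn (out, away from the pivot: the arm floats freely), 0.012 fully in against its stop (the pawl's tip meets the ratchet teeth). It stays where it is put; moving it takes about 7 N.
- right_pawl_tip (a joint): How far the sprung tip of the right pawl is pressed back into its slide (m): 0 fully sprung out, about 0.003 while it rides over a tooth; it snaps back as the tooth clicks past.
- right_hub (a point): Centre of the right hub, at the height where a roll lies, 22 mm above the table (hub 70 mm in diameter, its top 65 mm above the table).
Not all that is in view belongs to the job. What is shaped like the spent_core but green or orange is not meant.

How it is judged (in metres and radians):
On the way, in this order (a step that is already met when the one before it is completed fails the run):
1. the pawl slide of the run-out station is fully in while its arm still lies inward (((horizontal distance between spent_core and left_hub below 0.02 m and value of joint left_pawl_slide above 0.01 m and value of joint left_swing below 0.25 rad) or (horizontal distance between spent_core and right_hub below 0.02 m and value of joint right_pawl_slide above 0.01 m and value of joint right_swing below 0.25 rad))), for 0.1 s.
2. its tension arm is beyond the second ratchet tooth and the pawl has snapped in behind it (((horizontal distance between spent_core and left_hub below 0.02 m and value of joint left_pawl_slide above 0.009 m and value of joint left_pawl_tip below 0.002 m and value of joint left_swing above 0.57 rad) or (horizontal distance between spent_core and right_hub below 0.02 m and value of joint right_pawl_slide above 0.009 m and value of joint right_pawl_tip below 0.002 m and value of joint right_swing above 0.57 rad))), for 0.2 s.
At the end, for the whole second after the job is handed in: At the bare-core station: pawl slide in (over 9 mm), its tip sprung out, arm still and beyond 0.57 rad, fingers pressing on it with over 2 N. Other arm below 0.25 rad, its slide under 6 mm; core, rolls and marker within 15 mm of their places (((horizontal distance between spent_core and left_hub below 0.02 m and value of joint left_pawl_slide above 0.009 m and value of joint left_pawl_tip below 0.002 m and value of joint left_swing above 0.57 rad and contact force between the fingers and left_swing above 2 N and velocity of joint left_swing between -0.1 and 0.1 rad/s and value of joint right_swing below 0.25 rad and value of joint right_pawl_slide below 0.006 m) or (horizontal distance between spent_core and right_hub below 0.02 m and value of joint right_pawl_slide above 0.009 m and value of joint right_pawl_tip below 0.002 m and value of joint right_swing above 0.57 rad and contact force between the fingers and right_swing above 2 N and velocity of joint right_swing between -0.1 and 0.1 rad/s and value of joint left_swing below 0.25 rad and value of joint left_pawl_slide below 0.006 m)) and distance of each of tape_roll, spent_core, new_roll, marker from where it was at the start of the episode below 0.015 m); the arm keeps its last pose, push and grip.
It fails at once if the arm or the pawl slide of the station that still has tape is moved (arm over 0.30 rad, slide over 7 mm) ((horizontal distance between spent_core and left_hub below 0.02 m and (value of joint right_swing above 0.3 rad or value of joint right_pawl_slide above 0.007 m)) or (horizontal distance between spent_core and right_hub below 0.02 m and (value of joint left_swing above 0.3 rad or value of joint left_pawl_slide above 0.007 m))).
It fails at once if the core, a roll or the marker is shifted by more than 25 mm (distance of any of tape_roll, spent_core, new_roll, marker from where it was at the start of the episode above 0.025 m).
It also fails if it takes over 51 s, if anything falls off the work surface, if the arm or the gripper's body presses on something with over 40 N, if the wrist force passes 120 N, or if a joint passes its speed limit or range.

ROBOT

A 6-joint arm with a two-finger parallel gripper is mounted at the origin on the work surface; the furniture and walls round the work are solid. World frame = base frame: x ahead of the robot, y to its left, z up, the work surface at z = 0. Lengths are in mm, angles in rad, forces in N, time in s.
With the tool pointing down it reaches from about 350 to 975 mm from the base axis. Payload 7.1 kg.
Tool frame: the origin (TCP) lies midway between the tips of the shut fingers; the grasp point (between the pads) lies 19 mm behind it (ctrl.grasp_offset is the distance from the TCP to the grasp point, in mm); z points along the fingers, y is the line along which they close (so a half turn about z gives the same grasp; the last joint's range is limited). The gripper opens to 88 mm and grips with 3 to 60 N. Pads are 20 mm wide; open, the fingers measure 115 mm over their backs; the gripper's body (75 mm by 178 mm) begins 61 mm behind the grasp point.
Start: joints at [-0.019, 0.423, 1.63, -0, 1.089, -0.019], TCP at [624.984, 0.026, 195.175] pointing down, gripper open.
Joint ranges: [-3, 3], [-0.9, 2.11], [0.09, 2.58], [-1.31, 4.45], [0.11, 2.69], [-2.54, 2.54]. Speed limits (rad/s): [2.39, 2.39, 3.01, 3.14, 3.14, 3.14].

INTERFACE

Orientations are given as a rotation vector (axis times angle).
In Python, from workcell import ctrl gives the robot as it stands. The module is installed in compiled form; this text tells all that it offers.
- The arm moves only by the tool servo_tool, never from a script. Its argument "rows" is a list of rows, each a list of 7 numbers: the turn, a rotation vector about the tool's x, y, z as a fraction of full scale, then the shift along the tool's x, y, z as a fraction of full scale, then the finger opening in mm, from 0 to 87.8. A call has 1 to 10 rows; each row is the pose to reach, as a shift and turn from the pose commanded when the call began, along the tool's axes at that moment; what a row does not reach only later rows make up. Full scale, the value 1, is 20 cm for a shift and 1.5 rad for a turn. A row lasts 1/8 s, in which the tool goes at most 62.5 mm and 10.7 degrees, less where a joint would pass 70% of its speed; a pose out of reach is approached as far as the arm can. A call with a number of a shift or a turn outside -1 to 1 is refused whole. A call with a gripper value outside its range is refused whole. The fingers move at their own pace and stop on an object; the grip force is fixed at half the most. Time passes only in rows, so rows that repeat a pose let the fingers close. It gives the time, the measured TCP pose, the force, the opening and the grip force at its end, in the units of the state.
- ctrl.get_obs(): the state, without advancing time (a new reading comes with each control period).
- ctrl.get_image(name): name is "scene" or "side" or "wrist"; returns (picture, depth): 400x640x3 uint8, red, green, blue; 400x640 float32, mm along the optical axis (not along the pixel's ray), 0 where there is no reading.
- ctrl.camera_info(name): a dict with "intrinsics" (3x3 intrinsics, pixels), "k1" (the pictures are not rectified: a ray, as slopes to the right and down, at radius r is drawn at 1 + k1 r^2 times it, then the intrinsics apply), "R" (3x3) and "t" (3): a world point X has camera coordinates R X + t. Camera axes: x right, y down, z forward; pixel columns grow to the right and rows downward; lengths in mm; the calibration is good to about 2 mm. A picture is of the moment at which its call begins: read the wrist's pose just before it. camera_info takes no time and is no camera call; for the wrist camera it gives the pose at the moment of the call.
- ctrl.close_job(): hands the job in; it is judged then, once.
The state is a dict: "t": time; "qpos": joint angles; "qvel": joint speeds; "joint_torque": joint torques, N m; "ee_pos": TCP position; "orientation": TCP orientation; "ft_force": force on the tool from outside, world axes, zero at the start; "moment": the same for the moment, N m; "width": finger opening in mm; "grasp_force": force on a finger pad.
Only numpy, scipy, OpenCV 4.12 (cv2) and the standard library are available. Lean on these libraries where they do the work, as an engineer would, in place of code of your own. Each camera call takes 0.05 s, during which the arm holds its last target. There are 200 camera calls.

## Working session

There is one attempt and no reset: what is moved stays moved. The work goes in short steps, Python scripts to look and compute and a tool call to move; the robot and the scene stay as the last step left them, time stands still between calls to the robot, and variables do not carry over. Pictures are saved under pics/ and viewed, at most 10 in all, crops included, and the job is handed in when it is done.

Besides the shell and the picture viewer there is one more tool, called after "Request:" as name([rows], argument=value, ...), one row to a line, values as JSON. servo_tool: Moves the arm, as the interface text tells. Its arguments: {"type":"object","properties":{"rows":{"type":"array","items":{"type":"array","items":{"type":"number"}}}},"required":["rows"]}

```bash
mkdir -p pics; cat > h.py <<'E'
import numpy as np, cv2
from workcell import ctrl
def grab(n):
    inf=ctrl.camera_info(n); im,d=ctrl.get_image(n); return im,d,inf
def world(u,v,inf,z=None,depth=None):
    K=np.array(inf["intrinsics"]);R=np.array(inf["R"]);t=np.array(inf["t"])
    D=np.array([0,0,0,0,0.]);D[0]=inf["k1"]
    p=cv2.undistortPoints(np.array([[[u,v]]],float),K,D)[0,0]
    ray=np.array([p[0],p[1],1.])
    if depth is not None: return R.T@(ray*depth-t)
    c=-R.T@t; r=R.T@ray; return c+r*(z-c[2])/r[2]
def masks(im):
    h=cv2.cvtColor(im,cv2.COLOR_RGB2HSV)
    return {"red":cv2.inRange(h,(0,150,80),(6,255,255))|cv2.inRange(h,(174,150,80),(180,255,255)),
            "yel":cv2.inRange(h,(22,140,120),(34,255,255))}
def blobs(im,d,inf,amin=25):
    for k,m in masks(im).items():
        n,l,s,c=cv2.connectedComponentsWithStats(m)
        for i in range(1,n):
            if s[i,4]>amin:
                dd=d[(l==i)&(d>0)]
                P=world(*c[i],inf,depth=np.median(dd)) if len(dd) else None
                print(k,s[i],c[i].round(1),None if P is None else P.round(0))
E
python3 - <<'E'
from h import *
for n in("scene","side"):
    im,d,i=grab(n); np.savez(f"{n}.npz",im=im,d=d)
    cv2.imwrite(f"pics/{n}1.png",im[:,:,::-1]); print(n,(-np.array(i["R"]).T@np.array(i["t"])).round()); blobs(im,d,i)
print(ctrl.get_obs())
E
```

```text
scene [-62. 811. 991.]
red [232 166   6  15  46] [234.7 171.9] [849.  29.  62.]
red [337 188   5  16  67] [338.8 194.9] [468. -35. 109.]
red [290 222   6  16  85] [292.6 229.6] [493. 161. 107.]
side [  297. -1048.  1100.]
red [306 163   5  14  61] [308.  169.2] [496. 143. 105.]
red [309 200   5  14  65] [311.  206.4] [471. -53. 105.]
yel [  0 347  20   8 121] [  8.9 350.3] [-327. -424.  131.]
yel [319 355  27  30 309] [332.1 369.6] [ 430. -577.   27.]
{'t': 0.1, 'qpos': array([-1.90317189e-02,  4.23736639e-01,  1.63060273e+00,  1.30356358e-05,
        1.08862149e+00, -1.89767532e-02]), 'qvel': array([-0.00025163, -0.00206689, -0.0010775 ,  0.00081596,  0.0011945 ,
       -0.00139351]), 'joint_torque': array([ 6.49496542e-04, -5.45618248e+01, -2.74323839e+01,  6.46709581e-02,
        1.88581715e-02,  1.54216096e-06]), 'ee_pos': array([6.24458304e+02, 2.00999655e-02, 1.94501076e+02]), 'orientation': array([-2.22080634e+00, -2.22067083e+00,  1.47699913e-03]), 'ft_force': array([-0.36361159, -0.18688592, -0.62003285]), 'moment': array([ 0.03123944, -0.05644382, -0.00811168]), 'grasp_force': 0.0, 'width': 87.7245548645038}
```

View pics/scene1.png

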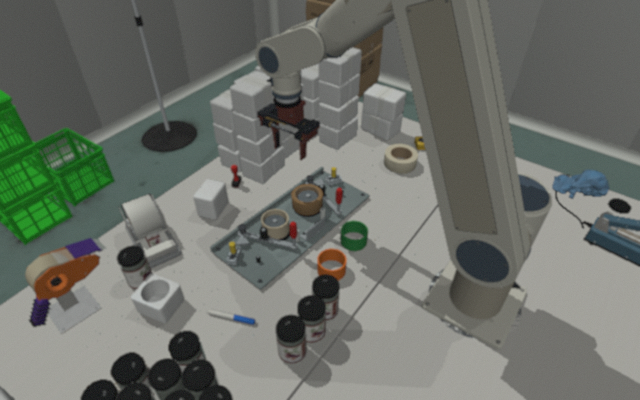

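View pics/side1.png

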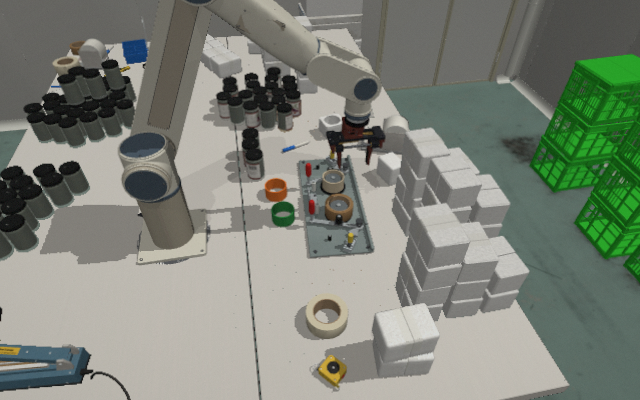

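The left station holds the bare core at scene (275,222), and the brown roll is at (307,199). Both views show the red handle at about (495,150). The green and orange rings are decoys. I'll crop in for the yellow post.

```bash
python3 - <<'E'
from h import *
z=np.load("scene.npz");im=z["im"];d=z["d"];inf=ctrl.camera_info("scene")
c=cv2.resize(im[160:295,200:380],None,fx=4.4,fy=4.4,interpolation=cv2.INTER_CUBIC)
cv2.imwrite("pics/crop1.png",c[:,:,::-1])
h=cv2.cvtColor(im,cv2.COLOR_RGB2HSV)
for n in("scene","side"):
    z=np.load(n+".npz");h=cv2.cvtColor(z["im"],cv2.COLOR_RGB2HSV);inf=ctrl.camera_info(n)
    m=cv2.inRange(h,(18,110,90),(36,255,255))
    k,l,s,c=cv2.connectedComponentsWithStats(m)
    for i in range(1,k):
        if s[i,4]>8 : print(n,s[i],c[i].round(1),world(*c[i],inf,z=60).round())
for n,u,v in(("scene",292.6,229.6),("side",308,169.2),("scene",338.8,194.9),("side",311,206.4)): print(n,world(u,v,ctrl.camera_info(n),z=98).round())
E
```

```text
scene [415 137  10  13  75] [419.4 143.6] [ 415. -493.   60.]
scene [332 168   4   9  32] [333.3 171.9] [ 578. -169.   60.]
scene [229 242   7  12  54] [232.  246.8] [620. 280.  60.]
side [120  66  10   6  30] [124.4  68.4] [-297. 1192.   60.]
side [330 150   4   9  19] [331.6 154.9] [614. 268.  60.]
side [348 233   5  10  46] [349.9 237.5] [ 578. -175.   60.]
side [  0 347  20   8 134] [  9.  350.2] [-373. -378.   60.]
side [318 355  29  32 423] [331.9 370.6] [ 425. -594.   60.]
scene [499. 154.  98.]
side [497. 151.  98.]
scene [475. -45.  98.]
side [472. -46.  98.]
```

View pics/crop1.png

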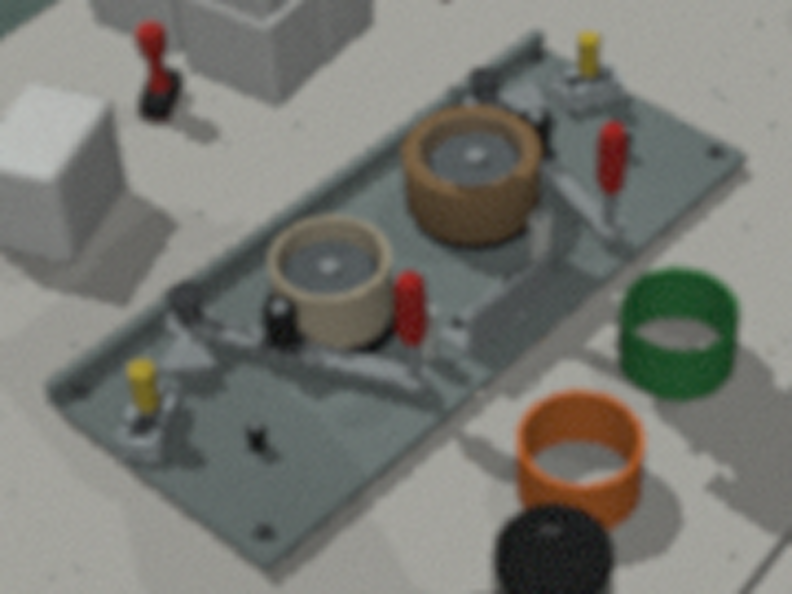

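The crop shows the left station with the core at (330,280), yellow post at (143,387), pivot at (188,300) and stop peg at (258,438). I'll move above it for a close look.

Request:
servo_tool([
  [0, 0, 0, 0.4, -0.1, -0.2, 20],
  [0, 0, 0, 0.8, -0.2, -0.3, 0],
  [0, 0, 0, 1.0, -0.225, -0.3, 0],
  [0, 0, 0, 1.0, -0.225, -0.3, 0],
  [0, 0, 0, 1.0, -0.225, -0.3, 0],
  [0, 0, 0, 1.0, -0.225, -0.3, 0],
  [0, 0, 0, 1.0, -0.225, -0.3, 0],
  [0, 0, 0, 1.0, -0.225, -0.3, 0],
])

```text
t: 1.1
ee_pos: [580.2, 198.9, 254.9]
orientation: [-2.223, -2.22, 0.001]
ft_force: [0.4, -0.8, -0.3]
width: 11.6
grasp_force: 0.0
```

```bash
python3 - <<'E'
from h import *
for k,(u,v) in {"pivot":(242.7,228)}.items(): print(k,world(u,v,ctrl.camera_info("scene"),z=58).round())
im,d,i=grab("wrist"); np.savez("wrist.npz",im=im,d=d,R=i["R"],t=i["t"],K=i["intrinsics"],k1=i["k1"])
cv2.imwrite("pics/w1.png",im[:,:,::-1]); print((-np.array(i["R"]).T@np.array(i["t"])).round(),np.array(i["R"]).round(2)); blobs(im,d,i,80)
E
```

```text
pivot [648. 206.  58.]
[581. 270. 445.] [[ 1.    0.    0.  ]
 [ 0.   -0.96  0.26]
 [ 0.   -0.26 -0.96]]
red [239 206  24  28 452] [250.8 219.8] [504. 158. 118.]
red [496 278  13  12 114] [502.  283.6] [857.  25.  30.]
yel [348 100  15  15 182] [354.9 107. ] [620. 279.  75.]
```

View pics/w1.png

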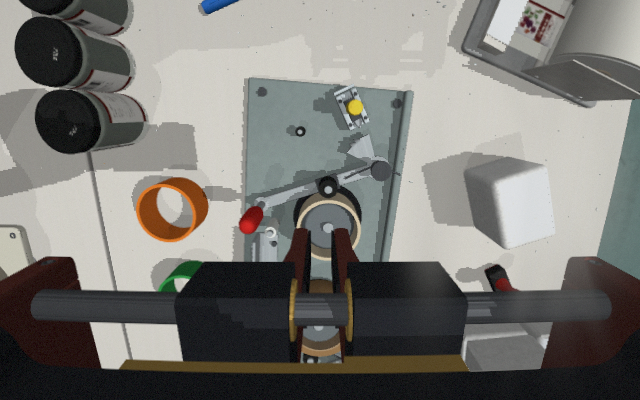

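The wrist view shows the thumb post at (355,107), pivot at (380,171), stop peg at (300,131), handle top near (256,212) and core at (328,225). The way in from outside the thumb is free.

```bash
python3 - <<'E'
from h import *
z=np.load("wrist.npz");inf=dict(R=z["R"],t=z["t"],intrinsics=z["K"],k1=float(z["k1"]))
P={}
for k,u,v,h in(("thumb",354.9,107,74),("pivot",380,170,58),("handle",256,212,126),("stop",300,131,40),("core",328,226,70),("cornerL",249,79,14),("cornerR",411,91,14)):
    P[k]=world(u,v,inf,z=h); print(k,P[k].round(1))
a=P["pivot"]-P["thumb"]; print(np.hypot(*a[:2]), np.degrees(np.arctan2(a[1],a[0])))
b=P["handle"]-P["pivot"]; print(np.hypot(*b[:2]), np.degrees(np.arctan2(b[1],b[0])))
print(ctrl.get_obs()["ee_pos"],ctrl.get_obs()["width"])
E
```

```text
thumb [620.5 278.8  74. ]
pivot [655.7 203.1  58. ]
handle [512.  169.4 126. ]
stop [555.1 250.1  40. ]
core [590.7 133.1  70. ]
cornerL [487.8 315.8  14. ]
cornerR [700.4 301.1  14. ]
83.45797688484774 -65.03933879982988
147.54249477654017 -166.80181051545952
[580.15430649 199.0930983  254.97780437] 7.151239948891862
```

Request:
servo_tool([
  [0, 0, -0.1, 0.25, 0.06, 0.1, 0],
  [0, 0, -0.2, 0.5, 0.12, 0.3, 0],
  [0, 0, -0.29, 0.55, 0.12, 0.6, 0],
  [0, 0, -0.29, 0.55, 0.12, 0.8, 0],
  [0, 0, -0.29, 0.55, 0.12, 0.8, 0],
  [0, 0, -0.29, 0.55, 0.12, 0.8, 0],
  [0, 0, -0.29, 0.55, 0.12, 0.8, 0],
])

```text
t: 2.02
ee_pos: [605.7, 310.4, 97.9]
orientation: [1.689, 2.646, 0.006]
ft_force: [0.2, -0.3, 0.5]
width: 0.6
grasp_force: 0.0
```

```bash
python3 - <<'E'
from h import *
from scipy.spatial.transform import Rotation as Ro
o=ctrl.get_obs(); print(o["ee_pos"],o["width"],o["ft_force"]); print(Ro.from_rotvec(o["orientation"]).as_matrix().round(3))
im,d,i=grab("wrist"); cv2.imwrite("pics/w2.png",im[:,:,::-1]); blobs(im,d,i,80)
E
```

```text
[605.67923459 310.42576753  97.87015601] 0.6382025620153063 [ 0.1733477  -0.34105208  0.52640381]
[[-0.421  0.907  0.004]
 [ 0.907  0.421  0.002]
 [ 0.     0.004 -1.   ]]
red [ 95 323  40  38 963] [113.5 340.5] [503. 160.  95.]
```

View pics/w2.png

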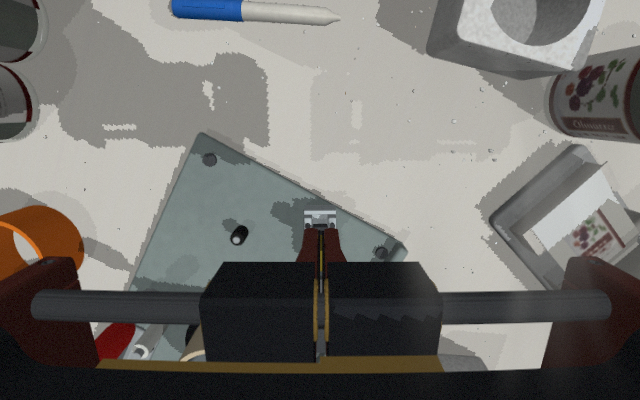

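Request:
servo_tool([
  [0, 0, 0, 0, 0, 0.125, 0],
  [0, 0, 0, 0, 0, 0.25, 0],
  [0, 0, 0, 0, 0, 0.25, 0],
  [0, 0, 0, -0.04, 0, 0.25, 0],
  [0, 0, 0, -0.07, 0, 0.25, 0],
  [0, 0, 0, -0.09, 0, 0.25, 0],
  [0, 0, 0, -0.11, 0, 0.25, 0],
  [0, 0, 0, -0.11, 0, 0.25, 0],
])

```text
t: 3.08
ee_pos: [614.2, 290.7, 46.7]
orientation: [1.69, 2.647, 0.004]
ft_force: [-1.6, 2.3, 6.2]
width: 0.8
grasp_force: 3.2
```

Request:
servo_tool([
  [0, 0, 0, 0, 0, -0.02, 0],
  [0, 0, 0, -0.01, 0, -0.02, 0],
  [0, 0, 0, -0.02, 0, -0.02, 0],
  [0, 0, 0, -0.03, 0, -0.02, 0],
  [0, 0, 0, -0.03, 0, -0.02, 0],
])

```text
t: 3.7
ee_pos: [615.8, 284.3, 49.0]
orientation: [-1.69, -2.648, 0.0]
ft_force: [0.1, 0.2, 0.1]
width: 0.6
grasp_force: 0.0
```

Request:
servo_tool([
  [0, 0, 0, -0.01, 0, 0, 0],
  [0, 0, 0, -0.02, 0, 0, 0],
  [0, 0, 0, -0.03, 0, 0, 0],
])

```text
t: 4.08
ee_pos: [618.4, 279.1, 49.2]
orientation: [1.69, 2.649, 0.0]
ft_force: [-0.3, -0.2, -0.5]
width: 0.8
grasp_force: 0.0
```

```bash
python3 - <<'E'
from h import *
o=ctrl.get_obs(); print(o["ee_pos"],o["ft_force"])
A=[]
for n in("scene","side"):
    im,d,i=grab(n); h=cv2.cvtColor(im,cv2.COLOR_RGB2HSV)
    k,l,s,c=cv2.connectedComponentsWithStats(cv2.inRange(h,(18,110,90),(36,255,255)))
    for j in range(1,k):
        if s[j,4]>4 : print(n,s[j],c[j].round(1),world(*c[j],i,z=60).round())
    x,y=(190,180) if n=="scene" else (270,110)
    A.append(cv2.resize(im[y:y+110,x:x+110,::-1],None,fx=3.6,fy=3.6,interpolation=cv2.INTER_CUBIC))
cv2.imwrite("pics/c2.png",np.hstack(A))
E
```

```text
[618.3886846  279.08515068  49.17586511] [-0.27105668 -0.16112296 -0.51114568]
scene [332 168   4   9  31] [333.4 171.8] [ 578. -169.   60.]
scene [230 246   6   8  32] [232.4 248.9] [614. 285.  60.]
side [120  66  10   6  30] [124.4  68.4] [-297. 1192.   60.]
side [330 152   4   7  22] [331.8 155. ] [615. 267.  60.]
side [348 233   5  10  46] [349.9 237.5] [ 578. -175.   60.]
side [  0 347  20   8 134] [  9.  350.2] [-373. -378.   60.]
side [318 355  29  32 421] [331.9 370.6] [ 425. -594.   60.]
```

View pics/c2.png

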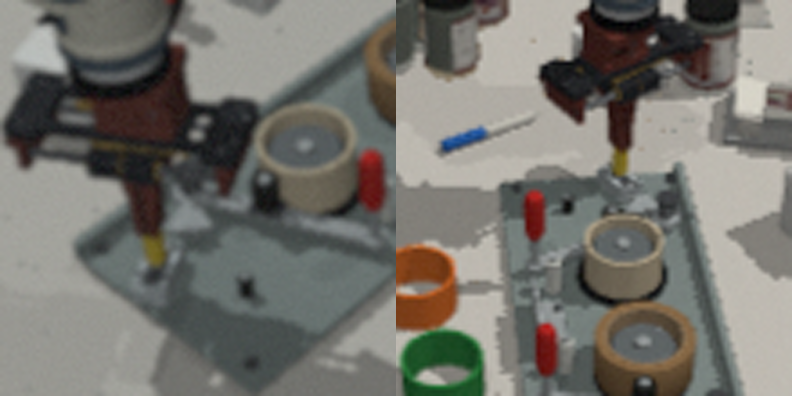

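The finger appears right over the post in both views: yellow is visible below the tip. I'll check with depth.

```bash
python3 - <<'E'
from h import *
for n,us,vs in(("scene",(226,229,232,235,238),range(232,260,3)),("side",(326,329,332,335,338),range(140,166,3))):
    im,d,i=grab(n)
    for v in vs: print(n,v,[(world(u,v,i,depth=d[v,u]).round().astype(int).tolist(),im[v,u].tolist()) for u in us[1:4]])
E
```

```text
scene 232 [([611, 288, 133], [50, 35, 33]), ([604, 283, 133], [50, 31, 27]), ([682, 210, 23], [55, 55, 54])]
scene 235 [([611, 289, 122], [48, 34, 33]), ([602, 286, 125], [56, 31, 27]), ([617, 264, 97], [55, 55, 53])]
scene 238 [([615, 289, 107], [47, 30, 30]), ([607, 285, 109], [59, 35, 32]), ([613, 270, 92], [59, 58, 55])]
scene 241 [([616, 290, 96], [45, 27, 23]), ([607, 287, 98], [58, 37, 37]), ([613, 271, 81], [68, 69, 70])]
scene 244 [([617, 291, 84], [59, 43, 37]), ([608, 287, 86], [55, 36, 31]), ([654, 241, 15], [87, 89, 77])]
scene 247 [([625, 287, 63], [105, 106, 83]), ([613, 286, 69], [106, 95, 30]), ([612, 277, 61], [101, 96, 75])]
scene 250 [([651, 269, 16], [104, 112, 103]), ([615, 287, 56], [111, 99, 34]), ([612, 278, 49], [90, 82, 41])]
scene 253 [([630, 288, 34], [127, 137, 138]), ([612, 290, 48], [97, 91, 60]), ([618, 276, 30], [75, 74, 62])]
scene 256 [([621, 297, 35], [90, 96, 96]), ([615, 290, 33], [47, 49, 50]), ([607, 286, 35], [67, 71, 73])]
scene 259 [([618, 301, 28], [107, 115, 115]), ([616, 292, 20], [89, 94, 94]), ([602, 292, 31], [102, 107, 110])]
side 14
[... 282 characters left out ...]
]), ([628, 271, 100], [106, 91, 87])]
side 149 [([606, 280, 82], [98, 86, 82]), ([615, 267, 90], [55, 25, 23]), ([628, 271, 86], [104, 90, 84])]
side 152 [([627, 369, -2], [166, 162, 150]), ([617, 276, 68], [99, 83, 33]), ([652, 364, -2], [176, 174, 165])]
side 155 [([622, 346, 0], [110, 107, 94]), ([616, 267, 60], [115, 101, 32]), ([648, 347, -5], [174, 169, 162])]
side 158 [([607, 282, 34], [96, 99, 100]), ([617, 269, 43], [111, 99, 52]), ([632, 280, 33], [156, 159, 157])]
side 161 [([604, 270, 29], [84, 88, 89]), ([615, 262, 33], [125, 129, 130]), ([628, 262, 31], [123, 125, 124])]
side 164 [([605, 270, 13], [77, 83, 82]), ([614, 253, 25], [91, 96, 98]), ([627, 257, 20], [109, 113, 112])]
```

The post has not moved (its surface is still at the same place). The visible fingertip ends near z≈76 while the reported TCP z is 49, so the tip slid over the post's top. I'll back off, go lower, and verify the tip height.

Request:
servo_tool([
  [0, 0, 0, 0.05, 0, -0.02, 0],
  [0, 0, 0, 0.12, 0, -0.02, 0],
  [0, 0, 0, 0.19, 0, -0.02, 0],
  [0, 0, 0, 0.19, 0, 0, 0],
  [0, 0, 0, 0.19, 0, 0.03, 0],
  [0, 0, 0, 0.19, 0, 0.03, 0],
  [0, 0, 0, 0.19, 0, 0.03, 0],
])

```text
t: 5.15
ee_pos: [602.4, 313.2, 43.0]
orientation: [-1.69, -2.648, 0.001]
ft_force: [0.8, -0.2, -0.2]
width: 0.3
grasp_force: 0.0
```

```bash
python3 - <<'E'
from h import *
o=ctrl.get_obs(); print(o["ee_pos"],o["ft_force"])
im,d,i=grab("scene")
# project TCP and points along tool axis to scene
K=np.array(i["intrinsics"]);rv=cv2.Rodrigues(np.array(i["R"]))[0];D=np.array([i["k1"],0,0,0,0.])
for dz in(0,20,27,40):
    print(dz,cv2.projectPoints((o["ee_pos"]+[0,0,dz])[None],rv,np.array(i["t"],float),K,D)[0].ravel().round(1))
c=cv2.resize(im[200:290,190:290,::-1],None,fx=6,fy=6,interpolation=cv2.INTER_CUBIC); cv2.imwrite("pics/c3.png",c)
E
```

```text
[602.39971884 313.22430526  42.95447935] [ 0.80552188 -0.23081951 -0.17925952]
0 [229.2 260.8]
20 [228.2 256.1]
27 [227.8 254.4]
40 [227.2 251.3]
```

View pics/c3.png

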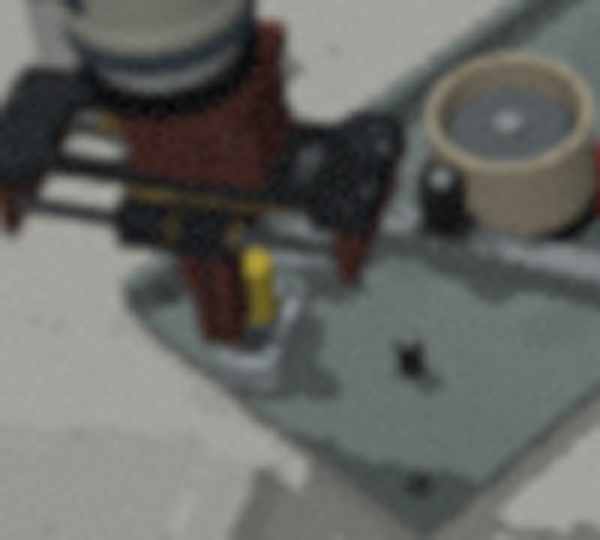

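The finger now stands outside the post: tip at crop (220,342), post at (260,290). I'll lower a little more while watching the force, then push.

Request:
servo_tool([
  [0, 0, 0, 0, 0, 0.02, 0],
  [0, 0, 0, 0, 0, 0.04, 0],
  [0, 0, 0, 0, 0, 0.06, 0],
  [0, 0, 0, 0, 0, 0.06, 0],
])

```text
t: 5.7
ee_pos: [602.0, 313.5, 30.6]
orientation: [-1.69, -2.648, 0.001]
ft_force: [0.5, 0.4, 0.2]
width: 0.4
grasp_force: 0.0
```

Request:
servo_tool([
  [0, 0, 0, -0.04, 0, 0, 0],
  [0, 0, 0, -0.07, 0, 0, 0],
  [0, 0, 0, -0.09, 0, 0, 0],
  [0, 0, 0, -0.1, 0, 0, 0],
  [0, 0, 0, -0.11, 0, 0, 0],
])

```text
t: 6.32
ee_pos: [611.2, 294.9, 31.4]
orientation: [-1.69, -2.647, -0.002]
ft_force: [-3.9, 5.6, 0.4]
width: 0.4
grasp_force: 3.5
```

Request:
servo_tool([
  [0, 0, 0, -0.015, 0, 0, 0],
  [0, 0, 0, -0.03, 0, 0, 0],
  [0, 0, 0, -0.04, 0, 0, 0],
  [0, 0, 0, -0.05, 0, 0, 0],
])

```text
t: 6.82
ee_pos: [615.1, 286.7, 31.4]
orientation: [-1.689, -2.646, -0.003]
ft_force: [-5.9, 15.0, 1.4]
width: 0.2
grasp_force: 7.6
```

Request:
servo_tool([
  [0, 0, 0, -0.01, 0, 0, 0],
  [0, 0, 0, -0.02, 0, 0, 0],
  [0, 0, 0, -0.03, 0, 0, 0],
])

```text
t: 7.2
ee_pos: [615.3, 286.2, 31.6]
orientation: [-1.688, -2.64, -0.009]
ft_force: [-15.4, 35.2, 2.0]
width: 0.6
grasp_force: 18.9
```

At the stop (38 N). Back off, rise and check.

Request:
servo_tool([
  [0, 0, 0, 0.06, 0, 0, 0],
  [0, 0, 0, 0.14, 0, 0, 0],
  [0, 0, 0, 0.18, 0, -0.2, 0],
  [0, 0, 0, 0.18, 0, -0.5, 0],
  [0, 0, 0.1, 0.18, 0, -0.75, 0],
  [0, 0, 0.2, -0.1, -0.2, -0.95, 0],
  [0, 0, 0.29, -0.3, -0.4, -0.95, 0],
  [0, 0, 0.29, -0.43, -0.45, -0.95, 0],
  [0, 0, 0.29, -0.43, -0.45, -0.95, 0],
  [0, 0, 0.29, -0.43, -0.45, -0.95, 0],
])

```text
t: 8.45
ee_pos: [573.2, 163.7, 221.3]
orientation: [2.222, 2.221, 0.001]
ft_force: [1.0, -0.1, -0.1]
width: 0.3
grasp_force: 0.0
```

```bash
python3 - <<'E'
from h import *
o=ctrl.get_obs(); print(o["ee_pos"],o["ft_force"],o["orientation"])
im,d,i=grab("wrist"); blobs(im,d,i,80)
cv2.imwrite("pics/w3.png",im[:,:,::-1])
h=cv2.cvtColor(im,cv2.COLOR_RGB2HSV)
k,l,s,c=cv2.connectedComponentsWithStats(cv2.inRange(h,(22,140,120),(34,255,255)))
for j in range(1,k):
    if s[j,4]>80: print(world(*c[j],i,z=74).round(1))
E
```

```text
[573.21326253 163.71650018 221.27145451] [ 1.0428809  -0.11725078 -0.1088308 ] [2.22192995e+00 2.22088099e+00 7.92154131e-04]
red [235 184  27  29 549] [248.2 198.1] [504. 157. 119.]
yel [362  73  17  17 229] [370.3  80.8] [625. 269.  75.]
[625.1 268.9  74. ]
```

View pics/w3.png

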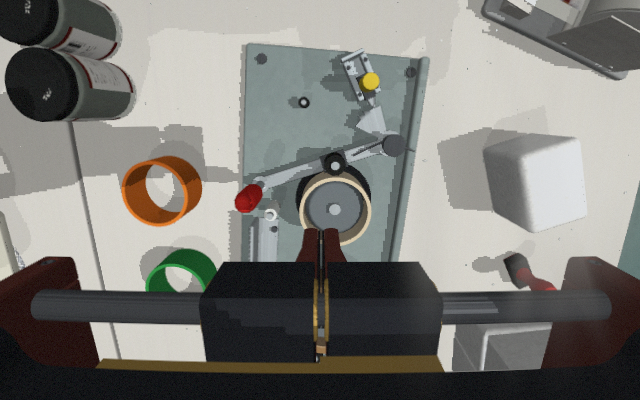

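The post's travel measures 10.9 mm from (620.5,279) to (625,269), ended by a hard stop, so the slide is in. The handle is still at about (501,156). I'll go to its inner side.

Request:
servo_tool([
  [0, 0, 0, -0.12, -0.2, 0, 0],
  [0, 0, 0, -0.23, -0.385, 0, 0],
  [0, 0, 0, -0.23, -0.385, 0.2, 0],
  [0, 0, 0, -0.23, -0.385, 0.4, 0],
  [0, 0, 0, -0.23, -0.385, 0.6, 0],
  [0, 0, 0, -0.23, -0.385, 0.7, 0],
  [0, 0, 0, -0.23, -0.385, 0.75, 0],
  [0, 0, 0, -0.23, -0.385, 0.75, 0],
])

```text
t: 9.5
ee_pos: [495.8, 117.9, 70.8]
orientation: [-2.22, -2.222, 0.001]
ft_force: [-0.3, 0.6, -0.4]
width: 1.0
grasp_force: 0.0
```

```bash
python3 - <<'E'
from h import *
o=ctrl.get_obs(); print(o["ee_pos"],o["ft_force"])
A=[]
for n,x,y in(("scene",220,160),("side",270,120)):
    im,d,i=grab(n); blobs(im,d,i)
    A.append(cv2.resize(im[y:y+110,x:x+110,::-1],None,fx=3.6,fy=3.6,interpolation=cv2.INTER_CUBIC))
cv2.imwrite("pics/c4.png",np.hstack(A))
E
```

```text
[495.84706064 117.91511629  70.75051441] [-0.30815088  0.55991822 -0.38135962]
red [232 166   6  15  47] [234.6 171.9] [848.  30.  63.]
red [337 188   5  15  65] [338.8 194.7] [469. -36. 109.]
red [290 223   6  15  82] [292.6 229.7] [494. 159. 104.]
yel [417 141  10   5  37] [421.6 143.4] [ 426. -548.   26.]
red [309 200   5  14  65] [311.  206.4] [472. -52. 104.]
yel [  0 347  20   8 121] [  9.  350.3] [-328. -423.  130.]
yel [319 355  27  30 302] [332.1 369.6] [ 430. -577.   27.]
```

View pics/c4.png

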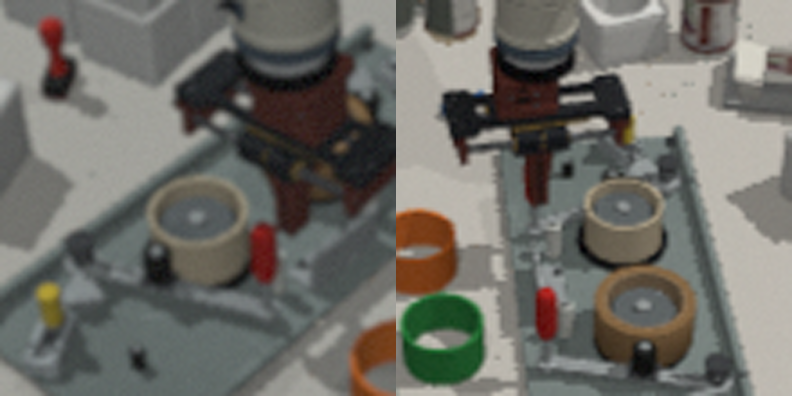

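The finger stands at the inner side of the handle, covering it in the side view. Push outward.

Request:
servo_tool([
  [0, 0, 0, 0.05, 0, 0, 0],
  [0, 0, 0, 0.1, 0, 0, 0],
  [0, 0, 0, 0.14, -0.01, 0, 0],
  [0, 0, 0, 0.18, -0.02, 0, 0],
  [0, 0, 0, 0.22, -0.02, 0, 0],
  [0, 0, 0, 0.26, -0.03, 0, 0],
  [0, 0, 0, 0.3, -0.03, 0, 0],
  [0, 0, 0, 0.34, -0.03, 0, 0],
  [0, 0, 0, 0.37, -0.03, 0, 0],
  [0, 0, 0, 0.4, -0.03, 0, 0],
])

```text
t: 10.85
ee_pos: [487.6, 195.8, 71.1]
orientation: [-2.22, -2.223, 0.009]
ft_force: [-3.9, -12.1, 5.1]
width: 0.4
grasp_force: 6.3
```

Request:
servo_tool([
  [0, 0, 0, 0.03, 0, 0, 0],
  [0, 0, 0, 0.06, 0.01, 0, 0],
  [0, 0, 0, 0.08, 0.01, 0, 0],
  [0, 0, 0, 0.1, 0.02, 0, 0],
  [0, 0, 0, 0.1, 0.02, 0, 0],
])

```text
t: 11.48
ee_pos: [491.4, 216.3, 70.8]
orientation: [-2.219, -2.222, 0.009]
ft_force: [-4.3, -7.8, 3.1]
width: 0.6
grasp_force: 3.9
```

```bash
python3 - <<'E'
from h import *
o=ctrl.get_obs(); print(o["ee_pos"],o["ft_force"])
im,d,i=grab("scene"); blobs(im,d,i)
n,l,s,c=cv2.connectedComponentsWithStats(masks(im)["red"])
for j in range(1,n):
    if s[j,4]>25: print(world(*c[j],i,z=98).round(1))
E
```

```text
[491.41871183 216.27508221  70.81301088] [-4.25921339 -7.75275301  3.14072726]
red [232 166   6  15  46] [234.7 171.8] [848.  30.  63.]
red [337 188   5  15  66] [338.8 194.8] [469. -35. 109.]
red [272 241   6  16  84] [274.5 248.4] [488. 245. 109.]
yel [417 137  13   9  54] [423.4 142.5] [ 422. -554.   28.]
[814.2  59.   98. ]
[475.  -45.5  98. ]
[494.7 238.5  98. ]
```

Request:
servo_tool([
  [0, 0, 0, 0.015, 0.003, 0, 0],
  [0, 0, 0, 0.03, 0.006, 0, 0],
  [0, 0, 0, 0.04, 0.008, 0, 0],
  [0, 0, 0, 0.04, 0.008, 0, 0],
])

```text
t: 12.02
ee_pos: [492.8, 224.1, 70.8]
orientation: [-2.22, -2.222, 0.009]
ft_force: [-5.9, -8.3, 1.8]
width: 0.5
grasp_force: 4.0
```

Request:
servo_tool([
  [0, 0, 0, 0.01, 0.003, 0, 0],
  [0, 0, 0, 0.02, 0.005, 0, 0],
  [0, 0, 0, 0.02, 0.005, 0, 0],
  [0, 0, 0, 0.02, 0.005, 0, 0],
])

```text
t: 12.52
ee_pos: [493.7, 227.9, 70.8]
orientation: [-2.22, -2.222, 0.009]
ft_force: [-6.3, -8.7, 3.2]
width: 0.7
grasp_force: 4.1
```

```bash
python3 - <<'E'
from h import *
o=ctrl.get_obs(); print(o["ee_pos"],o["ft_force"],o["qvel"].round(4))
for q in("scene","side"):
    im,d,i=grab(q)
    n,l,s,c=cv2.connectedComponentsWithStats(masks(im)["red"])
    for j in range(1,n):
        if s[j,4]>25: print(q,s[j],world(*c[j],i,z=98).round(1))
    n,l,s,c=cv2.connectedComponentsWithStats(cv2.inRange(cv2.cvtColor(im,cv2.COLOR_RGB2HSV),(18,110,90),(36,255,255)))
    for j in range(1,n):
        if s[j,4]>5: print("yel",q,s[j],world(*c[j],i,z=60).round(1))
    if q=="scene": cv2.imwrite("pics/c5.png",cv2.resize(im[160:280,200:350,::-1],None,fx=4.5,fy=4.5,interpolation=cv2.INTER_CUBIC))
E
```

```text
[493.72454565 227.92489487  70.79975747] [-6.27422296 -8.69034973  3.18865017] [-0.0002  0.0019  0.001  -0.0008 -0.0005  0.0019]
scene [232 166   6  15  47] [813.9  59.5  98. ]
scene [336 188   6  15  67] [474.8 -45.   98. ]
scene [268 243   6  16  81] [498.1 250.2  98. ]
yel scene [415 136  14  14 121] [ 408.1 -499.5   60. ]
yel scene [332 168   4   9  31] [ 578.8 -169.2   60. ]
yel scene [230 239   7  12  53] [624.1 270.3  60. ]
side [309 200   5  14  65] [472.6 -46.3  98. ]
yel side [120  67   5   5  16] [-308.3 1184.9   60. ]
yel side [332 151   4   9  32] [621.6 265.9  60. ]
yel side [348 233   6  10  48] [ 578.5 -175.1   60. ]
yel side [  0 347  20   8 135] [-372.9 -378.2   60. ]
yel side [318 355  29  32 420] [ 425.3 -593.6   60. ]
```

View pics/c5.png

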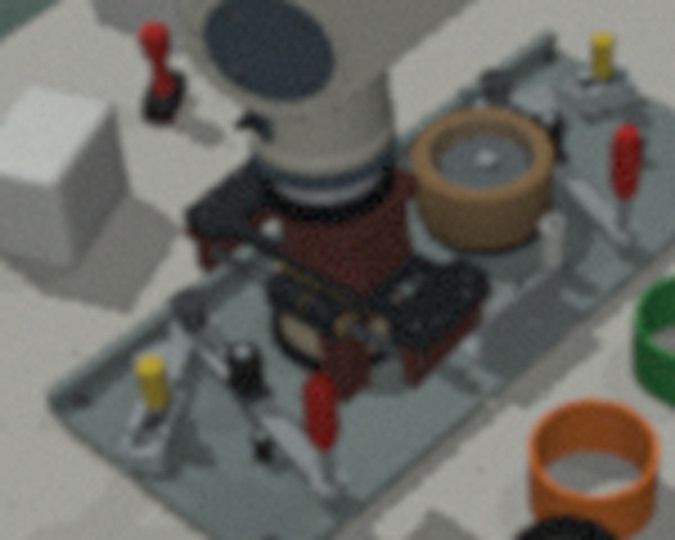

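The arm lies next to its stop peg at (262,445), at about 0.63 rad. The finger presses with about 10 N and the pawl post is still in. Handing in.

```bash
python3 -c "
from h import *
print(ctrl.close_job())"
```

```text
the job is handed in; nothing more can be done
None
```

I handed the job in with the left (bare-core) station's pawl slid in to its stop and its tension arm pushed out to about 0.63 rad, past both clicks and close to the rubber stop. The fingers are still pressing the handle with about 10 N; the pawl tip wasn't measured, and no verdict came back.

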